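# Load the sample tube and hold the tube block against the shaker's sprung fence

## Robot

A 7-joint arm with a two-finger parallel gripper is mounted at the origin on the work surface. World frame = base frame: x ahead of the robot, y to its left, z up, the work surface at z = 0. Lengths are in m, angles in rad, forces in N, time in s.
With the tool pointing down it reaches from about 0.35 to 0.9 m from the base axis. Payload 8.1 kg.
Tool frame: the origin (TCP) lies midway between the tips of the shut fingers; the grasp point (between the pads) lies 19 mm behind it; z points along the fingers, y is the line along which they close (so a half turn about z gives the same grasp; the last joint's range is limited). The gripper opens to 92 mm and grips with 3 to 60 N. Pads are 19 mm wide; open, the fingers measure 130 mm over their backs; the gripper's body (75 mm by 190 mm) begins 47 mm behind the grasp point.
Start: joints at [1.136, 0.434, 0.025, 1.573, -0.012, 1.134, -0.075], TCP at [0.204, -0.591, 0.227] pointing down, gripper open.
Joint ranges: [-2.62, 2.62], [-0.44, 2.09], [-1.27, 1.32], [0.08, 2.57], [-1.32, 4.46], [0.12, 2], [-2.74, 2.74]. Speed limits (rad/s): [2.22, 2.22, 3.01, 3.01, 3.14, 3.14, 3.14].

## Interface

Orientations are given as a rotation vector (axis times angle).
In Python, from cell import arm gives the robot as it stands.
- The arm moves only by the tool send_rows, never from a script. Its argument "increments" is a list of rows, each a list of 3 entries, a list of its own where there are three numbers: the finger opening in cm, from 0 to 9.18, then the shift along the tool's x, y, z in cm, then the turn, a rotation vector about the tool's x, y, z in rad. A call has 1 to 5 rows; each row shifts and turns the commanded pose from where the row before left it, along the tool's axes as they then stand; what a row does not reach is not made up. A row lasts 1/10 s, in which the tool goes at most 50 mm and 8.59 degrees, less where a joint would pass 70% of its speed; a pose out of reach is approached as far as the arm can. A call is refused whole if a number of a shift passes 5 or a number of a turn 0.15, either way. A call with a gripper value outside its range is refused whole. The fingers move at their own pace and stop on an object; "force" is the grip in N (left out, the last holds). Time passes only in rows, so rows that do not move let the fingers close. It gives the time, the measured TCP pose, the force, the opening and the grip force at its end, in the units of the state.
- arm.observe(): the state, without advancing time (a new reading comes with each control period).
- arm.get_image(name): name is "scene" or "top" or "wrist"; returns the picture (400x640x3 uint8, red, green, blue); there is no depth.
- arm.camera_params(name): a dict with "camera_matrix" (3x3 intrinsics, pixels), "k1" (the pictures are not rectified: a ray, as slopes to the right and down, at radius r is drawn at 1 + k1 r^2 times it, then the intrinsics apply), "R" (3x3) and "t" (3): a world point X has camera coordinates R X + t. Camera axes: x right, y down, z forward; pixel columns grow to the right and rows downward; lengths in m; the calibration is good to about 2 mm. A picture is of the moment at which its call begins: read the wrist's pose just before it. camera_params takes no time and is no camera call; for the wrist camera it gives the pose at the moment of the call.
- arm.sign_off(): hands the job in; it is judged then, once.
The state is a dict: "clock": time; "joints": joint angles; "dq": joint speeds; "joint_efforts": joint torques, N m; "position": TCP position; "ee_rot": TCP orientation; "force": force on the tool from outside, world axes, zero at the start; "ft_torque": the same for the moment, N m; "width": opening from 0.0 (shut) to 1.0 (fully open); "gripper_force": force on a finger pad.
Only numpy, scipy, OpenCV 4.12 (cv2) and the standard library are available. Lean on these libraries where they do the work, as an engineer would, in place of code of your own. Each camera call takes 0.05 s, during which the arm holds its last target. There are 200 camera calls.

## Task

Take the red-capped tube out of the grey bench holder and seat it fully in the empty middle hole of the yellow tube block on the shaker, and let go of it. Then grip the block by its black handle, bring it square and centred against the shaker's blue sprung fence and push, flat on the platform, until the orange pointer stands in the middle of the green band, never far into the red. Keep that push steady for two seconds and finish while still holding and pressing, so that a colleague can tighten the clamp; leave the other tubes in their holes and the things around undisturbed.

Things in the scene. Friction and masses are not known exactly. Their poses are not given: they have to be found in the camera images.
- tube_red: the red-capped sample tube, 80 mm tall, 16 mm diameter with a 20 mm diameter, 16 mm tall red cap on top (cap from 64 to 80 mm up), 20 g; origin: centre of its underside, z up along it. It starts upright in one of the holder's holes, its underside 10 mm above the table
- tube_blue1: a blue-capped tube that stays in the holder, 80 mm tall, 16 mm diameter with a 20 mm diameter, 16 mm tall blue cap on top (cap from 64 to 80 mm up), 20 g; origin: centre of its underside, z up along it
- tube_blue2: another blue-capped tube that stays in the holder, 80 mm tall, 16 mm diameter with a 20 mm diameter, 16 mm tall blue cap on top (cap from 64 to 80 mm up), 20 g; origin: centre of its underside, z up along it
- holder: fixed grey bench holder, 210 x 60 x 50 mm (x, y, z), four upright holes of 19 mm diameter and 40 mm depth in a row along its x at -75, -25, 25 and 75 mm, three of them taken by the red and blue tubes; origin: centre of its underside, on the table
- block: loose yellow tube block, about 0.26 kg, on the platform. Body 50 x 150 x 45 mm (x, y, z), three holes 19 mm wide, 35 mm deep at x 0, y -45, 0, 45 mm; white-capped tubes in the outer two stand 45 mm out. A foot 70 mm wide, 8 mm thick runs from its -x face to x = -95 mm and carries the black handle. Origin: centre of the body's underside; +x is the flat front face that meets the fence
- block_hole (a point): centre of the mouth of the block's empty middle hole, at (0, 0, 45) mm in the block; a seated tube's underside is 35 mm below it. Axes as the block
- block_grip (a point): a point in the black handle of the block, 15 mm below its top: (-75, 0, 45) mm in the block. The handle is 16 mm thick along the block's x, 40 mm wide along y, and reaches from 8 to 60 mm above the block's underside; there is 42 mm free between it and the yellow body. Axes as the block
- tube_white1: white-capped tube in the block's hole at y = -45 mm, stays there, 80 mm tall, 16 mm diameter with a 20 mm diameter, 16 mm tall white cap on top (cap from 64 to 80 mm up), 20 g; origin: centre of its underside, z up along it
- tube_white2: white-capped tube in the block's hole at y = 45 mm, stays there, 80 mm tall, 16 mm diameter with a 20 mm diameter, 16 mm tall white cap on top (cap from 64 to 80 mm up), 20 g; origin: centre of its underside, z up along it
- block_front (a point): centre of the block's flat front face, at (25, 0, 22.5) mm in the block
- shaker: fixed low laboratory shaker, 280 x 260 mm (x, y), its dark flat platform 70 mm above its underside; origin: centre of its underside, on the table; +x points across the platform to the blue fence; the fence is centred on y = 0
- fence (a joint): how far the sprung fence is pushed back along the shaker's +x, m: 0 at rest, 0.030 at its end stop. Linear spring, 600 N/m, no preload: 0.015 is 9 N. Its orange pointer rides over a scale at the shaker's +y end of the fence: white from 0, green from 0.010 to 0.020 (middle 0.015), red beyond
- fence_face (a point): centre of the fence's front face (170 mm wide, 42 mm high, facing the shaker's -x); at rest 70 mm ahead (+x) of the shaker's origin and 93 mm above its underside; moves with the fence. Axes as the shaker
- beaker: glass beaker, 68 mm diameter, 85 mm tall, origin under its centre; bystander
- spray: white bottle with red cap, 66 mm diameter, 180 mm tall, origin under its centre; bystander
- slide_box: blue slide box, 90 x 120 x 35 mm, origin under its centre; bystander
- flask: green conical flask, 76 mm diameter, 108 mm tall, origin under its centre; bystander
- dish: clear round dish, 90 mm diameter, 16 mm tall, origin under its centre; bystander

How it is judged:
On the way, in this order (a step that is already met when the one before it is completed fails the run):
1. the red-capped tube is seated in the block's middle hole and let go (z of tube_red in the frame of block_hole below -0.028 m and horizontal distance between tube_red and block_hole below 0.007 m and angle between the z axis of tube_red and the z axis of block, either way round below 0.15 rad and contact force between the fingers and tube_red below 0.1 N), for 0.3 s.
2. the gripper holds the block and presses it square against the fence with the pointer in the green band, for a second (value of joint fence between 0.009 and 0.021 m and contact force between block and fence between 4.5 and 14 N and contact force between the arm and fence below 0.3 N and contact force between the fingers and block above 3 N and angle between the x axis of block and the x axis of shaker, either way round below 0.07 rad and y of block in the frame of shaker between -0.015 and 0.015 m and z of block in the frame of shaker below 0.074 m and angle between block's own z axis and vertical below 0.06 rad), for 1 s.
At the end, for the whole second after the job is handed in: Fingers still holding the block, flat on the platform, square to the fence (0.07 rad), centred (15 mm), at rest, fence pushed back 9 to 21 mm (4.5 to 14 N) by the block alone; red tube seated (28 mm deep or more) and let go; white tubes seated, blue ones moved under 20 mm (all of step 1 and all of step 2 and z of each of tube_white1, tube_white2 in the frame of block below 0.018 m and angle between the z axis of each of tube_white1, tube_white2 and the z axis of block, either way round below 0.25 rad and distance of each of tube_blue1, tube_blue2 from where it was at the start of the episode below 0.02 m and linear speed of block below 0.02 m/s); the arm keeps its last pose, push and grip.
It fails at once if the fence is driven far into the red (26 mm or more) (value of joint fence above 0.026 m).
It fails at once if a bystander (beaker, bottle, slide box, flask, dish) is moved by more than 40 mm or tipped over (distance of any of beaker, spray, slide_box, flask, dish from where it was at the start of the episode above 0.04 m or angle between any of beaker, spray, slide_box, flask, dish's own z axis and vertical above 0.5 rad).
It also fails if it takes over 59 s, if anything falls off the work surface, if the arm or the gripper's body presses on something with over 40 N, if the wrist force passes 120 N, or if a joint passes its speed limit or range.

## Working session

There is one attempt and no reset: what is moved stays moved. The work goes in short steps, Python scripts to look and compute and a tool call to move; the robot and the scene stay as the last step left them, time stands still between calls to the robot, and variables do not carry over. Pictures are saved under pics/ and viewed, at most 11 in all, crops included, and the job is handed in when it is done.

Besides the shell and the picture viewer there is one more tool, called after "Call:" as name([rows], argument=value, ...), one row to a line, values as JSON. send_rows: Moves the arm, as the interface text tells. Its arguments: {"type":"object","properties":{"increments":{"type":"array"},"force":{"type":"number"}},"required":["increments"]}

```bash
ls; mkdir -p pics; python3 - <<'E'
from cell import arm
import cv2,numpy as np
for n in("scene","top"):
    im=arm.get_image(n); cv2.imwrite(f"pics/{n}0.png",im[:,:,::-1])
    p=arm.camera_params(n); print(n,np.round(p["camera_matrix"],1).tolist(),p["k1"],np.round(p["R"],3).tolist(),np.round(p["t"],3))
s=arm.observe();print({k:np.round(v,3) for k,v in s.items()})
E
```

```text
pics
scene [[505.8, 0.0, 313.7], [0.0, 505.8, 206.5], [0.0, 0.0, 1.0]] -0.09742056822290956 [[-0.46, 0.888, -0.016], [0.487, 0.238, -0.84], [-0.742, -0.394, -0.542]] [ 0.219 -0.183  1.873]
top [[480.0, 0.0, 312.9], [0.0, 480.0, 194.9], [0.0, 0.0, 1.0]] -0.03460612507967913 [[0.008, -1.0, 0.0], [-0.985, -0.008, -0.174], [0.174, 0.001, -0.985]] [0.019 0.521 1.367]
{'clock': np.float64(0.1), 'joints': array([ 1.136,  0.435,  0.025,  1.574, -0.012,  1.134, -0.075]), 'dq': array([ 0.001, -0.001,  0.   , -0.003,  0.001, -0.001,  0.   ]), 'joint_efforts': array([ 3.0000e-03, -6.6913e+01,  9.8800e-01, -3.1515e+01, -6.0000e-02,
        3.7000e-02,  0.0000e+00]), 'position': array([ 0.203, -0.59 ,  0.226]), 'ee_rot': array([-3.097e+00, -5.180e-01,  1.000e-03]), 'force': array([-0.259, -0.396,  0.823]), 'ft_torque': array([-0.015, -0.011,  0.001]), 'gripper_force': np.float64(0.0), 'width': np.float64(1.001)}
```

View pics/scene0.png

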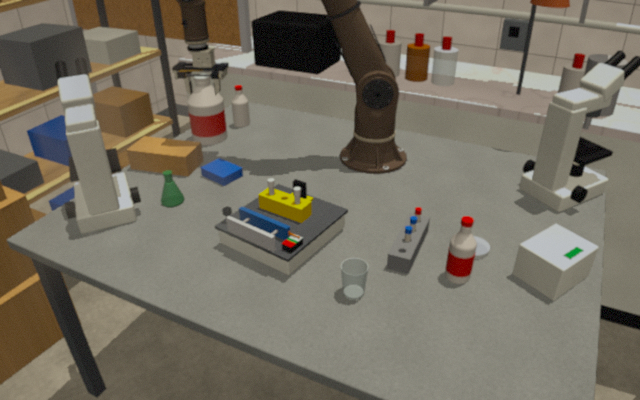

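View pics/top0.png

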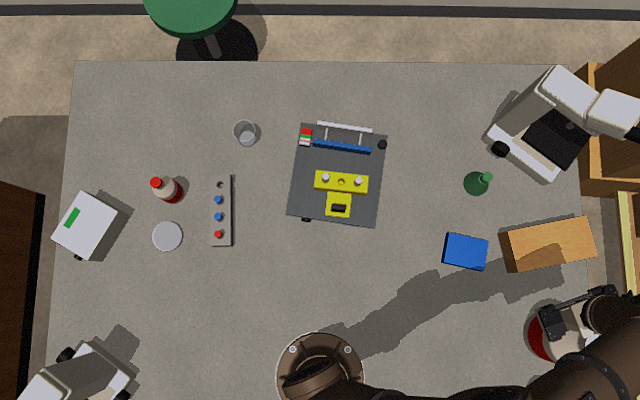

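The scene view shows the shaker (centre ~285,225) with the yellow block, and the holder (~410,240) with a red cap at (418,211). In the top view the red cap is at (218,234), the block at (341,182), the handle at (338,208), and the fence runs (313,143)-(370,151). The beaker is at (245,132), and the bottle and dish are left of the holder.

```bash
cat > h.py <<'E'
import numpy as np, cv2
from cell import arm
from scipy.spatial.transform import Rotation as Ro
def cam(n):
    p=arm.camera_params(n); return np.array(p["camera_matrix"]),p["k1"],np.array(p["R"]),np.array(p["t"])
def ray(c,px):
    K,k,R,t=c; d=np.array([k,0,0,0.]) if 0 else np.array([(px[0]-K[0,2])/K[0,0],(px[1]-K[1,2])/K[1,1]])
    u=d.copy()
    for _ in range(20): u=d/(1+k*(u@u))
    v=R.T@np.array([u[0],u[1],1]); return -R.T@t, v/np.linalg.norm(v)
def plane(c,px,z):
    o,v=ray(c,px); return o+v*(z-o[2])/v[2]
def tri(c1,p1,c2,p2):
    A=np.zeros((3,3));b=np.zeros(3);rs=[ray(c1,p1),ray(c2,p2)]
    for o,v in rs: M=np.eye(3)-np.outer(v,v);A+=M;b+=M@o
    X=np.linalg.solve(A,b);return X,[np.linalg.norm(np.cross(X-o,v)) for o,v in rs]
def proj(c,X):
    K,k,R,t=c;x=R@np.array(X)+t;u=x[:2]/x[2];u=u*(1+k*(u@u));return K[:2,:2]@u+K[:2,2]
def blobs(im,lo,hi,roi=None,amin=8):
    h=cv2.cvtColor(im,cv2.COLOR_RGB2HSV);m=cv2.inRange(h,np.array(lo),np.array(hi))
    if roi: z=np.zeros_like(m);x0,y0,x1,y1=roi;z[y0:y1,x0:x1]=m[y0:y1,x0:x1];m=z
    n,l,s,c=cv2.connectedComponentsWithStats(m)
    return [(c[i].round(2),int(s[i,4]),(l==i).astype(np.uint8)) for i in range(1,n) if s[i,4]>=amin]
E
python3 - <<'E'
from h import *
S,T=cam("scene"),cam("top");s=cv2.imread("pics/scene0.png")[:,:,::-1].copy();t=cv2.imread("pics/top0.png")[:,:,::-1].copy()
def show(n,bs):
    for c,a,m in bs: print(n,c,a,np.round(cv2.minAreaRect(cv2.findNonZero(m))[1:][0],1))
    return bs
rt=[b for b in show("redtop",blobs(t,(0,120,90),(8,255,255),(205,180,235,250)))]
rs=show("redsc",blobs(s,(0,120,90),(8,255,255),(405,195,435,240)))
bt=show("blutop",blobs(t,(105,120,60),(125,255,255),(205,180,235,250)))
bs=show("blusc",blobs(s,(105,120,60),(125,255,255),(395,200,430,250)))
yt=show("yeltop",blobs(t,(22,120,80),(35,255,255),(290,120,390,230)))
ys=show("yelsc",blobs(s,(22,120,80),(35,255,255),(230,170,350,250)))
ft=show("fence",blobs(t,(100,120,40),(120,255,255),(290,120,390,230)))
hk=show("black",blobs(t,(0,0,0),(180,255,35),(320,190,360,220)))
wt=show("white",blobs(t,(0,0,150),(180,60,255),(310,165,375,195)))
ws=show("whitesc",blobs(s,(0,0,150),(180,60,255),(260,170,310,210)))
if rt and rs: print("red tri",tri(T,rt[0][0],S,rs[0][0]))
for b in bt: print("blue z.09",plane(T,b[0],.085))
for b in rt: print("red z.085",plane(T,b[0],.085))
for b in wt: print("white z.16",plane(T,b[0],.158))
E
python3 - <<'E'
import cv2
a=cv2.imread('pics/top0.png')[110:240,270:400];cv2.imwrite('pics/c1.png',cv2.resize(a,None,fx=4.5,fy=4.5,interpolation=cv2.INTER_CUBIC))
E
```

```text
redtop [217.45 233.74] 42 [7. 6.]
redsc [417.83 210.32] 47 [7. 6.]
blutop [217.42 198.84] 38 [6.4 5.7]
blutop [217.46 216.08] 39 [6.3 6.3]
blusc [413.18 219.51] 39 [7. 6.]
blusc [408.25 229.33] 36 [7. 6.]
yeltop [339.7  189.64] 1402 [53.9 44.5]
yelsc [285.79 204.66] 1198 [54.9 28. ]
fence [341.45 146.12] 452 [58.7  7.9]
black [337.82 210.18] 28 [ 2. 12.]
white [325.24 175.86] 42 [7. 6.]
white [358.22 179.62] 40 [6.7 6.3]
whitesc [270.36 179.36] 25 [7. 3.]
whitesc [296.63 188.26] 19 [3. 5.]
red tri (array([0.40019714, 0.2920426 , 0.08357292]), [np.float64(7.401878952226334e-05), np.float64(7.401878952235844e-05)])
blue z.09 [0.49997883 0.29597641 0.085     ]
blue z.09 [0.45032464 0.29375981 0.085     ]
red z.085 [0.4000883  0.29168672 0.085     ]
white z.16 [ 0.55366454 -0.0101589   0.158     ]
white z.16 [ 0.54394286 -0.09995641  0.158     ]
```

View pics/c1.png

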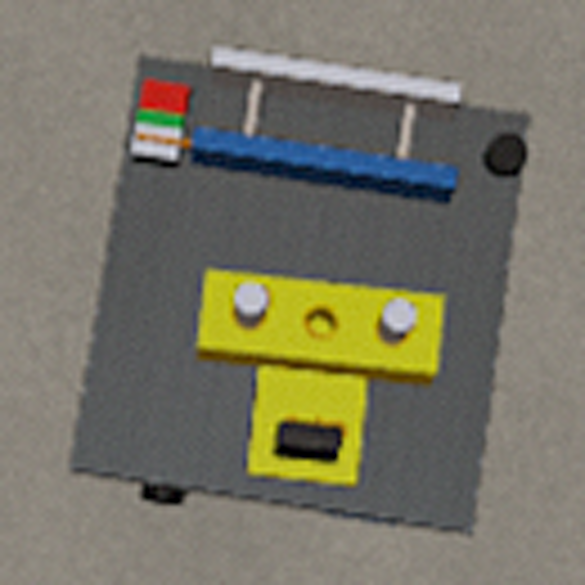

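The crop shows the block square-ish on the platform (white caps at (251,298) and (399,315), hole at (321,322), handle ~(308,440)). The fence's front edge runs ~(190,165)-(455,200), and the pointer stands in white.

```bash
cat >> h.py <<'E'
def toolyaw(R): return np.degrees(np.arctan2(R[1,1],R[0,1]))
def plan(wps,n,cur=None):
    """wps: list of (x,y,z,tool-y yaw deg); n rows for each; prints rounded rows"""
    o=arm.observe();p=np.array(o["position"]);R=Ro.from_rotvec(o["ee_rot"]).as_matrix()
    print("now",p.round(4),"yaw",toolyaw(R).round(2),"tilt",R[:,2].round(4))
    for w,k in zip(wps,n):
        p0=p.copy();R0=R.copy();yd=np.radians(w[3]);c,s=np.cos(yd),np.sin(yd)
        Rg=np.array([[-s,c,0],[c,s,0],[0,0,-1.]]);
        if Rg[:,0]@np.cross([c,s,0],[0,0,-1])<0: Rg[:,0]*=-1
        rv=Ro.from_matrix(R0.T@Rg).as_rotvec(); out=[]
        for i in range(1,k+1):
            pt=p0+(np.array(w[:3])-p0)*i/k; d=(R.T@(pt-p)*100).round(2); tr=(Ro.from_matrix(R.T@R0@Ro.from_rotvec(rv*i/k).as_matrix()).as_rotvec()).round(3)
            p=p+R@d/100; R=R@Ro.from_rotvec(tr).as_matrix(); out.append([d.tolist(),(tr+0.).tolist()])
        print("->",w,*out,sep="\n")
E
python3 - <<'E'
from h import *
T=cam("top");q=lambda a,b,z:plane(T,(270+(a-2)/4.5+.0,110+(b-2)/4.5),z)[:2]
C=[q(*c,.07) for c in((138,55),(528,115),(470,532),(72,470))];print(np.round(C,4))
ctr=np.mean(C,0);ax=(C[0]+C[1]-C[2]-C[3])/2;ay=(C[0]+C[3]-C[1]-C[2])/2
print("shaker",ctr,np.linalg.norm(ax),np.linalg.norm(ay),np.degrees(np.arctan2(ax[1],ax[0])),np.degrees(np.arctan2(-ay[0],ay[1])))
print("beaker/spray/dish",plane(T,(245,132),.04)[:2],plane(T,(172,190),.03)[:2],plane(T,(167,236),.0)[:2])
print("handle",q(308,427,.13), "hole",q(321,322,.115))
W=cam("wrist");print("wristcam pos",-W[2].T@W[3],"fwd",W[2][2],"right",W[2][0],W[0][0,0])
plan([(.37,-.45,.33,-50),(.50,-.08,.33,-6)],[5,9])
E
```

```text
[[ 0.7368  0.0626]
 [ 0.6978 -0.1945]
 [ 0.4222 -0.1523]
 [ 0.46    0.1012]]
shaker [ 0.57920593 -0.04576849] 0.27914821185628874 0.2581581385249447 -8.320023895259197 -8.540940523065055
beaker/spray/dish [0.71337712 0.2303201 ] [0.53482369 0.44451559] [0.3997448  0.46041299]
handle [ 0.47952683 -0.04630037] hole [ 0.54831864 -0.05528077]
wristcam pos [ 0.26577359 -0.56984863  0.38402296] fwd [-0.23159294 -0.07718579 -0.96974587] right [ 0.32438039 -0.94592421 -0.0021782 ] 348.4306597766105
now [ 0.2034 -0.5905  0.226 ] yaw -70.99 tilt [-6.0e-04  1.3e-03 -1.0e+00]
->
(0.37, -0.45, 0.33, -50)
[[4.07, -1.57, -2.08], [0.0, 0.0, -0.073]]
[[4.17, -1.28, -2.08], [-0.001, 0.0, -0.074]]
[[4.25, -0.96, -2.07], [0.0, 0.0, -0.073]]
[[4.31, -0.65, -2.08], [0.0, 0.0, -0.073]]
[[4.34, -0.33, -2.08], [0.0, 0.0, -0.073]]
->
(0.5, -0.08, 0.33, -6)
[[3.75, -2.22, 0.0], [0.0, 0.0, -0.085]]
[[3.92, -1.9, 0.0], [0.0, 0.0, -0.086]]
[[4.07, -1.55, 0.0], [0.0, 0.0, -0.085]]
[[4.19, -1.2, 0.0], [0.0, 0.0, -0.085]]
[[4.28, -0.84, 0.01], [0.0, 0.0, -0.086]]
[[4.33, -0.47, -0.0], [0.0, 0.0, -0.085]]
[[4.36, -0.1, -0.0], [0.0, 0.0, -0.086]]
[[4.35, 0.27, -0.0], [0.0, 0.0, -0.085]]
[[4.31, 0.65, -0.0], [0.0, 0.0, -0.085]]
```

Call:
send_rows([
  [9.18,[4.1,-1.6,-2.1],[0,0,-0.073]],
  [9.18,[4.2,-1.3,-2.1],[0,0,-0.073]],
  [9.18,[4.2,-1.0,-2.1],[0,0,-0.073]],
  [9.18,[4.3,-0.6,-2.1],[0,0,-0.073]],
  [9.18,[4.3,-0.3,-2.1],[0,0,-0.073]],
])

```text
clock: 0.6
position: [0.3709, -0.4491, 0.3324]
ee_rot: [-2.951, -1.077, 0.0]
force: [-0.0, -0.7, -0.5]
width: 0.999
gripper_force: 0.0
```

Call:
send_rows([
  [9.18,[3.8,-2.2,0],[0,0,-0.085]],
  [9.18,[3.9,-1.9,0],[0,0,-0.085]],
  [9.18,[4.1,-1.5,0],[0,0,-0.085]],
  [9.18,[4.2,-1.2,0],[0,0,-0.085]],
  [9.18,[4.3,-0.8,0],[0,0,-0.085]],
])

```text
clock: 1.1
position: [0.444, -0.2434, 0.3315]
ee_rot: [-2.657, -1.675, 0.001]
force: [1.4, -0.9, -0.4]
width: 0.997
gripper_force: 0.0
```

Call:
send_rows([
  [9.18,[4.3,-0.5,0],[0,0,-0.085]],
  [9.18,[4.4,-0.1,0],[0,0,-0.085]],
  [9.18,[4.3,0.3,0],[0,0,-0.085]],
  [9.18,[4.3,0.6,0],[0,0,-0.085]],
  [9.18,[0,0,0],[0,0,0]],
])

```text
clock: 1.6
position: [0.5029, -0.0744, 0.3318]
ee_rot: [-2.325, -2.11, -0.004]
force: [-0.2, 0.4, -0.2]
width: 1.0
gripper_force: 0.0
```

```bash
python3 - <<'E'
from h import *
arm.observe();W=cam("wrist");im=arm.get_image("wrist");cv2.imwrite("pics/w1.png",im[:,:,::-1])
np.savez("w1.npz",K=W[0],k=W[1],R=W[2],t=W[3])
plan([(.45,.12,.25,20),(.403,.292,.20,60)],[5,5])
E
```

```text
now [ 0.5022 -0.0779  0.3315] yaw -5.89 tilt [-3.0e-04  1.2e-03 -1.0e+00]
->
(0.45, 0.12, 0.25, 20)
[[3.83, -1.44, 1.64], [0.0, 0.0, -0.09]]
[[3.94, -1.1, 1.63], [0.0, 0.0, -0.091]]
[[4.03, -0.73, 1.64], [0.0, -0.001, -0.09]]
[[4.08, -0.37, 1.63], [0.0, 0.0, -0.091]]
[[4.09, 0.01, 1.63], [0.0, 0.0, -0.09]]
->
(0.403, 0.292, 0.2, 60)
[[3.55, 0.29, 1.0], [0.0, 0.0, -0.14]]
[[3.48, 0.79, 1.0], [0.0, 0.0, -0.139]]
[[3.34, 1.26, 1.0], [0.0, 0.0, -0.14]]
[[3.12, 1.71, 1.0], [0.0, 0.0, -0.139]]
[[2.86, 2.14, 1.0], [0.0, 0.0, -0.14]]
```

View pics/w1.png

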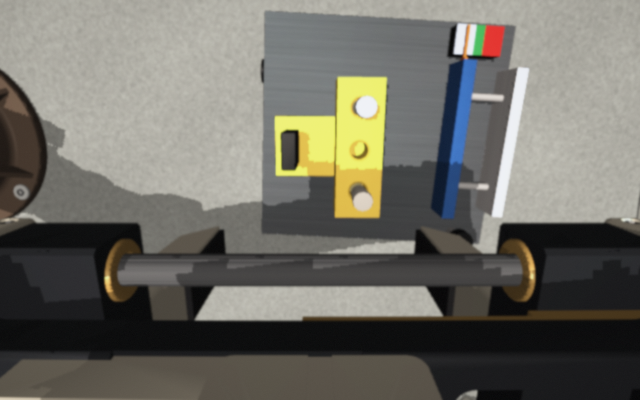

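The wrist view shows white caps at (367,106) and (362,200), the hole at (359,148), the handle's top at ~(289,148), and the fence's front edge at ~(459,62)-(437,213).

```bash
python3 - <<'E'
from h import *
T=cam("top");z=np.load("w1.npz");W=(z["K"],float(z["k"]),z["R"],z["t"]);w=cv2.imread("pics/w1.png")[:,:,::-1].copy();t=cv2.imread("pics/top0.png")[:,:,::-1].copy()
def orange(im,roi): return blobs(im,(10,60,30),(21,255,255),roi,4)
for n,im,roi in(("w",w,(345,135,375,162)),("t",t,(333,175,349,187))): print("hole",n,[(b[0],b[1]) for b in orange(im,roi)])
for b in blobs(w,(0,0,120),(180,70,255),(340,90,385,215),60): print("wcap",b[0],b[1],plane(W,b[0],.157))
print("caps tri",tri(W,(367,106),T,(325.24,175.86)))
print("hole tri",tri(W,(359,148.5),T,(270+319/4.5,110+320/4.5)))
for b in blobs(w,(0,0,0),(180,255,45),(270,120,305,180),40): print("handle",b[0],b[1],cv2.boundingRect(b[2]))
hb=[plane(W,p,.130) for p in((281.5,131),(299,130),(298,169),(281,168))]
print("handle top",np.round(hb,4).tolist())
for b in blobs(w,(100,100,40),(120,255,255),(425,50,480,225),100):
    r=cv2.minAreaRect(cv2.findNonZero(b[2]));print("fence",r,cv2.boxPoints(r).tolist())
    ys,xs=np.nonzero(b[2]);
    L=[(xs[ys==y].min(),y) for y in range(70,208,4)]; R=[(xs[ys==y].max(),y) for y in range(70,208,4)]
    for E,h in((L,.072),(R,.114),(L,.114)):
        P=np.array([plane(W,e,h)[:2] for e in E]);a,c=np.polyfit(P[:,1],P[:,0],1);print(h,"yaw",-np.degrees(np.arctan(a)),"mean",P.mean(0))
ym=blobs(w,(20,100,60),(35,255,255),(260,60,400,230),100);print([(b[0],b[1]) for b in ym])
pl=[plane(W,p,.07) for p in((265,11),(516,25),(262,234))];print(np.round(pl,4).tolist())
E
```

```text
hole w []
hole t [(array([341.5, 179.5]), 4)]
wcap [365.8  106.41] 408 [ 0.55274555 -0.01060667  0.157     ]
wcap [362.25 200.35] 306 [ 0.54324036 -0.09989844  0.157     ]
caps tri (array([ 0.55395884, -0.01027155,  0.15654624]), [np.float64(7.947671152218363e-05), np.float64(7.947671152215236e-05)])
hole tri (array([ 0.54879404, -0.05479852,  0.11070423]), [np.float64(0.0008330209944947667), np.float64(0.0008330209944948256)])
handle [294.98 145.65] 123 (285, 131, 13, 36)
handle top [[0.4693, -0.0264, 0.13], [0.4871, -0.0272, 0.13], [0.4816, -0.0669, 0.13], [0.464, -0.0641, 0.13]]
fence ((452.9761962890625, 137.37167358398438), (25.972904205322266, 162.7433624267578), 7.907163143157959) [[428.9190368652344, 216.18316650390625], [451.3074035644531, 54.987125396728516], [477.0333557128906, 58.5601806640625], [454.6449890136719, 219.7562255859375]]
0.072 yaw -8.673744854976459 mean [ 0.64973334 -0.05684843]
0.114 yaw -8.64861967025663 mean [ 0.66147886 -0.05469171]
0.114 yaw -8.673744854976396 mean [ 0.63567815 -0.05218357]
[(array([341.46, 145.34]), 9046)]
[[0.4605, 0.102, 0.07], [0.7365, 0.061, 0.07], [0.4216, -0.155, 0.07]]
```

Call:
send_rows([
  [9.18,[3.8,-1.4,1.6],[0,0,-0.09]],
  [9.18,[3.9,-1.1,1.6],[0,0,-0.09]],
  [9.18,[4.0,-0.7,1.6],[0,0,-0.09]],
  [9.18,[4.1,-0.4,1.6],[0,0,-0.09]],
  [8,[4.1,0,1.6],[0,0,-0.09]],
])

```text
clock: 2.15
position: [0.4508, 0.116, 0.251]
ee_rot: [1.811, 2.566, -0.001]
force: [1.6, 0.6, -0.1]
width: 0.948
gripper_force: 0.0
```

Call:
send_rows([
  [6,[3.5,0.3,1.0],[0,0,-0.14]],
  [5,[3.5,0.8,1.0],[0,0,-0.14]],
  [4,[3.3,1.3,1.0],[0,0,-0.14]],
  [4,[3.1,1.7,1.0],[0,0,-0.14]],
  [4,[2.9,2.1,1.0],[0,0,-0.14]],
])

```text
clock: 2.65
position: [0.4063, 0.2877, 0.2011]
ee_rot: [0.819, 3.033, -0.001]
force: [0.1, -0.6, 0.0]
width: 0.528
gripper_force: 0.0
```

Call:
send_rows([
  [4,[0,0,0],[0,0,0]],
  [4,[0,0,0],[0,0,0]],
  [4,[0,0,0],[0,0,0]],
])

```text
clock: 2.95
position: [0.4068, 0.2862, 0.2016]
ee_rot: [0.828, 3.03, -0.002]
force: [-0.2, 0.1, -1.0]
width: 0.442
gripper_force: 0.0
```

```bash
python3 - <<'E'
from h import *
W=cam("wrist");im=arm.get_image("wrist");cv2.imwrite("pics/w2.png",im[:,:,::-1])
for b in blobs(im,(0,120,70),(8,255,255),None,40): print("red",b[0],b[1],plane(W,b[0],.085),cv2.boundingRect(b[2]))
print("expect px",proj(W,(.400,.292,.083)))
plan([(.400,.2918,.065,60)],[4])
E
```

```text
red [320.62 180.22] 513 [0.39922827 0.29163621 0.085     ] (309, 167, 24, 27)
red [521.99 188.26] 1850 [0.48805404 0.42861871 0.085     ] (489, 169, 84, 61)
expect px [321.48811068 180.31419716]
now [0.4069 0.2862 0.2017] yaw 59.41 tilt [ 4.0e-04 -1.2e-03 -1.0e+00]
->
(0.4, 0.2918, 0.065, 60)
[[0.22, 0.04, 3.42], [0.0, 0.0, -0.003]]
[[0.22, 0.03, 3.41], [0.0, 0.0, -0.002]]
[[0.23, 0.04, 3.42], [-0.001, 0.001, -0.003]]
[[0.22, 0.03, 3.42], [0.0, 0.0, -0.002]]
```

Call:
send_rows([
  [4,[0.9,0.1,2.5],[0,0,0]],
  [4,[0,0,3.5],[0,0,0]],
  [4,[0,0,3.5],[0,0,0]],
  [4,[0,0,2.5],[0,0,0]],
  [4,[0,0,1.8],[0,0,0]],
])

```text
clock: 3.5
position: [0.3992, 0.2913, 0.0623]
ee_rot: [-0.828, -3.031, 0.003]
force: [0.8, 0.1, -0.8]
width: 0.431
gripper_force: 0.0
```

Call:
send_rows([
  [4,[0,0,0],[0,0,0]],
  [4,[0,0,0],[0,0,0]],
])

```text
clock: 3.7
position: [0.3993, 0.2927, 0.0643]
ee_rot: [0.825, 3.031, -0.0]
force: [0.4, -0.5, 0.8]
width: 0.439
gripper_force: 0.0
```

```bash
python3 - <<'E'
from h import *
plan([(.3998,.2918,.064,60)],[1])
E
```

```text
now [0.3993 0.2927 0.0643] yaw 59.54 tilt [ 3.e-04 -4.e-04 -1.e+00]
->
(0.3998, 0.2918, 0.064, 60)
[[-0.09, -0.05, 0.03], [0.0, 0.0, -0.008]]
```

Call:
send_rows([
  [1.2,[0,0,0],[0,0,0]],
  [1.2,[0,0,0],[0,0,0]],
  [1.2,[0,0,0],[0,0,0]],
  [1.2,[0,0,0],[0,0,0]],
  [1.2,[0,0,0],[0,0,0]],
], force=15)

```text
clock: 4.2
position: [0.399, 0.2937, 0.0643]
ee_rot: [0.822, 3.031, 0.001]
force: [-0.5, -0.2, 6.9]
width: 0.212
gripper_force: 15.0
```

Call:
send_rows([
  [1.2,[0,0,-1.0],[0,0,0]],
  [1.2,[0,0,-2],[0,0,0]],
  [1.2,[0,0,-3],[0,0,0]],
  [1.2,[0,0,-4],[0,0,0]],
  [1.2,[0,0,-4],[0,0,0]],
])

```text
clock: 4.7
position: [0.3979, 0.2932, 0.2054]
ee_rot: [-0.821, -3.031, 0.001]
force: [1.6, -0.3, 0.0]
width: 0.214
gripper_force: 15.0
```

Call:
send_rows([
  [1.2,[0,0,-4],[0,0,0]],
  [1.2,[0,0,-1],[0,0,0]],
  [1.2,[0,0,0],[0,0,0]],
])

```text
clock: 5.0
position: [0.3991, 0.294, 0.2555]
ee_rot: [0.822, 3.03, 0.004]
force: [-0.6, -0.2, 0.2]
width: 0.211
gripper_force: 15.0
```

```bash
python3 - <<'E'
from h import *
t=arm.get_image("top")
print([(b[0],b[1]) for b in blobs(t,(0,120,90),(8,255,255),(205,180,235,250))])
plan([(.5486,-.055,.255,-6.2)],[11])
E
```

```text
[]
now [0.3986 0.2932 0.2538] yaw 59.62 tilt [ 7.e-04 -1.e-04 -1.e+00]
->
(0.5486, -0.055, 0.255, -6.2)
[[-2.78, -2.04, -0.01], [0.0, 0.0, 0.104]]
[[-2.97, -1.74, -0.01], [0.0, 0.0, 0.105]]
[[-3.14, -1.42, -0.01], [0.0, 0.0, 0.104]]
[[-3.27, -1.09, -0.01], [0.0, 0.0, 0.105]]
[[-3.37, -0.74, -0.01], [0.0, 0.0, 0.104]]
[[-3.42, -0.38, -0.01], [0.0, 0.0, 0.105]]
[[-3.45, -0.03, -0.01], [0.0, 0.0, 0.104]]
[[-3.43, 0.34, -0.01], [0.001, 0.0, 0.105]]
[[-3.38, 0.69, -0.01], [0.0, 0.0, 0.104]]
[[-3.28, 1.04, -0.01], [0.0, 0.0, 0.104]]
[[-3.16, 1.37, -0.01], [0.0, 0.0, 0.105]]
```

Call:
send_rows([
  [1.2,[-2.8,-2.0,0],[0,0,0.104]],
  [1.2,[-3.0,-1.7,0],[0,0,0.104]],
  [1.2,[-3.1,-1.4,0],[0,0,0.104]],
  [1.2,[-3.3,-1.1,0],[0,0,0.104]],
  [1.2,[-3.4,-0.7,0],[0,0,0.104]],
])

```text
clock: 5.55
position: [0.4676, 0.1337, 0.2517]
ee_rot: [-1.579, -2.713, 0.004]
force: [-0.1, -0.3, 0.0]
width: 0.213
gripper_force: 15.0
```

Call:
send_rows([
  [1.2,[-3.4,-0.4,0],[0,0,0.104]],
  [1.2,[-3.5,0,0],[0,0,0.105]],
  [1.2,[-3.4,0.3,0],[0,0,0.105]],
  [1.2,[-3.4,0.7,0],[0,0,0.105]],
  [1.2,[-3.3,1.0,0],[0,0,0.105]],
])

```text
clock: 6.05
position: [0.5356, -0.0245, 0.2515]
ee_rot: [-2.228, -2.212, 0.004]
force: [-0.2, -1.0, -0.5]
width: 0.215
gripper_force: 15.0
```

Call:
send_rows([
  [1.2,[-3.1,1.4,0],[0,0,0.105]],
  [1.2,[0,0,0],[0,0,0]],
  [1.2,[0,0,0],[0,0,0]],
  [1.2,[0,0,0],[0,0,0]],
])

```text
clock: 6.45
position: [0.5493, -0.0527, 0.2525]
ee_rot: [-2.334, -2.1, 0.002]
force: [-0.3, 0.7, 0.5]
width: 0.212
gripper_force: 15.0
```

```bash
python3 - <<'E'
from h import *
W=cam("wrist");im=arm.get_image("wrist");s=arm.get_image("scene")
a=np.hstack([im[60:400,170:530],cv2.resize(s[150:270,220:350],(368,340),interpolation=cv2.INTER_CUBIC)]);cv2.imwrite("pics/w3.png",a[:,:,::-1])
plan([(.5486,-.055,.215,-6.2)],[1])
E
```

```text
now [ 0.5497 -0.0526  0.2533] yaw -6.04 tilt [-1.e-03  4.e-04 -1.e+00]
->
(0.5486, -0.055, 0.215, -6.2)
[[-0.25, -0.08, 3.83], [-0.001, 0.0, 0.003]]
```

View pics/w3.png

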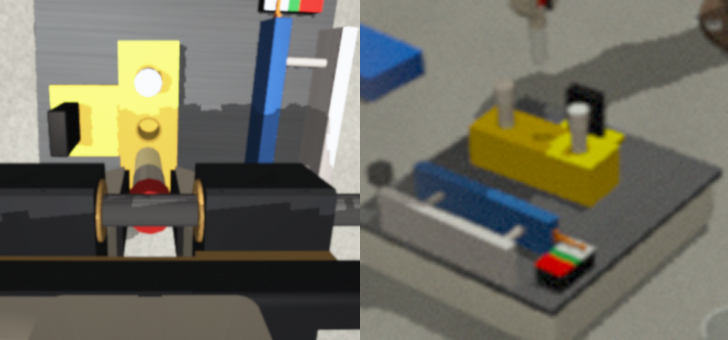

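The picture shows the tube hanging upright between the fingers, its red cap near full px (320,252), with the hole's mouth at about full px (319,188) in the wrist frame and no obstruction.

```bash
python3 - <<'E'
from h import *
W=cam("wrist");im=arm.get_image("wrist")
o=arm.observe();p=np.array(o["position"]);R=Ro.from_rotvec(o["ee_rot"]).as_matrix()
h=plane(W,(318.8,187.8),.115);print("hole",h)
g=cv2.cvtColor(im,cv2.COLOR_RGB2HSV)
print("col319 rows170-275 HSV");print([(r,*g[r,319].tolist()) for r in range(170,250,3)])
print("row217 V",[(c,*g[217,c].tolist()) for c in range(300,340,3)])
for dx in(-.003,0,.003):
    b=p+R@np.array([dx,0,-.019+.018+.055]); print(dx,"axis bottom",proj(W,b),"far edge",proj(W,b+[0,.008,0]),"captop far",proj(W,b+R@[0,0,-.080]+[0,.010,0]),"capbot far",proj(W,b+R@[0,0,-.064]+[0,.010,0]))
E
```

```text
hole [ 0.54927178 -0.05370426  0.115     ]
col319 rows170-275 HSV
[(170, 30, 118, 251), (173, 28, 140, 246), (176, 25, 159, 239), (179, 23, 164, 230), (182, 25, 155, 242), (185, 25, 156, 242), (188, 25, 157, 242), (191, 23, 169, 208), (194, 22, 177, 121), (197, 22, 181, 120), (200, 22, 174, 190), (203, 24, 162, 236), (206, 23, 151, 229), (209, 23, 98, 167), (212, 23, 97, 166), (215, 23, 98, 167), (218, 23, 97, 168), (221, 23, 96, 168), (224, 22, 76, 131), (227, 17, 40, 102), (230, 18, 44, 104), (233, 19, 43, 102), (236, 17, 50, 102), (239, 1, 174, 97), (242, 0, 207, 96), (245, 0, 208, 98), (248, 0, 211, 98)]
row217 V [(300, 25, 159, 240), (303, 25, 158, 240), (306, 23, 112, 193), (309, 23, 91, 176), (312, 23, 92, 175), (315, 23, 93, 172), (318, 23, 95, 169), (321, 23, 98, 164), (324, 23, 99, 159), (327, 23, 102, 155), (330, 23, 149, 211), (333, 25, 158, 240), (336, 25, 158, 240), (339, 25, 158, 240)]
-0.003 axis bottom [318.95215201 219.65222029] far edge [317.59682862 207.63042513] captop far [315.77218451 256.46500822] capbot far [316.18521196 242.00513428]
0 axis bottom [318.94520047 215.14351831] far edge [317.58530748 203.04162954] captop far [315.74461125 249.59663601] capbot far [316.16237446 235.74722892]
0.003 axis bottom [318.93820503 210.60479095] far edge [317.57371749 198.42215684] captop far [315.71678378 242.65549334] capbot far [316.13934777 229.42993526]
```

Call:
send_rows([
  [1.2,[0,-0.05,3],[0,0,0]],
  [1.2,[0,0,2.5],[0,0,0]],
  [1.2,[0,0,2.0],[0,0,0]],
  [1.2,[0,0,0],[0,0,0]],
  [1.2,[0,0,0],[0,0,0]],
])

```text
clock: 7.1
position: [0.5498, -0.0533, 0.1792]
ee_rot: [-2.337, -2.099, -0.0]
force: [0.5, 0.5, 0.0]
width: 0.206
gripper_force: 15.0
```

```bash
python3 - <<'E'
from h import *
W=cam("wrist");im=arm.get_image("wrist")
cv2.imwrite("pics/w4.png",cv2.resize(im[130:250,260:380],None,fx=5,fy=5,interpolation=cv2.INTER_CUBIC)[:,:,::-1])
o=arm.observe();p=np.array(o["position"]);R=Ro.from_rotvec(o["ee_rot"]).as_matrix();print(p,o["force"])
for dx in(-.003,0):
    b=p+R@np.array([dx,0,.0543]); print(dx,"far edge",proj(W,b+[0,.008,0]),"hole at",plane(W,(319,189),.115))
for hx in (-.0565,-.055,-.0535): print("mouth far/near/left/right",hx,[proj(W,(.549+a,hx+b,.115)).round(1).tolist() for a,b in((0,.0095),(0,-.0095),(-.0095,0),(.0095,0))])
E
```

```text
[ 0.55031094 -0.05343008  0.17980498] [ 0.31827393  0.21814914 -0.15247885]
-0.003 far edge [318.24054088 207.47858123] hole at [ 0.55154996 -0.03893831  0.115     ]
0 far edge [318.23132083 202.88737539] hole at [ 0.55154996 -0.03893831  0.115     ]
mouth far/near/left/right -0.0565 [[316.5, 201.3], [319.6, 228.4], [303.9, 216.4], [332.2, 213.5]]
mouth far/near/left/right -0.055 [[316.2, 199.1], [319.4, 226.3], [303.6, 214.3], [332.0, 211.3]]
mouth far/near/left/right -0.0535 [[316.0, 196.9], [319.1, 224.2], [303.4, 212.2], [331.8, 209.2]]
```

View pics/w4.png

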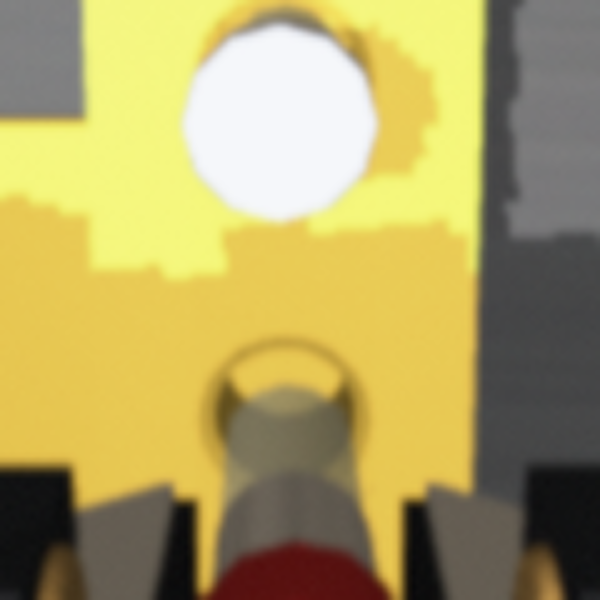

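The close view shows the hole's mouth with a chamfer, centred ~(285,413) in the crop, and the tube's bottom edge about 1 mm off centre toward the robot side.

Call:
send_rows([
  [1.2,[0.1,-0.12,0],[0,0,0]],
  [1.2,[0,0,0.6],[0,0,0]],
  [1.2,[0,0,0.6],[0,0,0]],
  [1.2,[0,0,0.6],[0,0,0]],
  [1.2,[0,0,0],[0,0,0]],
])

```text
clock: 7.65
position: [0.548, -0.053, 0.1596]
ee_rot: [-2.338, -2.097, 0.002]
force: [-0.3, -0.5, -0.7]
width: 0.209
gripper_force: 15.0
```

Call:
send_rows([
  [1.2,[0,0,0.6],[0,0,0]],
  [1.2,[0,0,0],[0,0,0]],
])

```text
clock: 7.85
position: [0.5483, -0.0529, 0.1539]
ee_rot: [-2.338, -2.098, 0.001]
force: [-0.0, -0.5, -0.2]
width: 0.21
gripper_force: 15.0
```

Call:
send_rows([
  [1.2,[0,0,0.6],[0,0,0]],
  [1.2,[0,0,0.6],[0,0,0]],
  [1.2,[0,0,0.5],[0,0,0]],
  [1.2,[0,0,0],[0,0,0]],
])

```text
clock: 8.25
position: [0.5481, -0.0528, 0.1368]
ee_rot: [-2.337, -2.098, 0.002]
force: [-0.2, -0.9, -0.3]
width: 0.212
gripper_force: 15.0
```

Call:
send_rows([
  [1.2,[0,0,0.2],[0,0,0]],
  [1.2,[0,0,0],[0,0,0]],
])

```text
clock: 8.45
position: [0.5487, -0.0527, 0.1356]
ee_rot: [-2.338, -2.098, 0.0]
force: [-0.3, -0.8, 0.0]
width: 0.215
gripper_force: 15.0
```

Call:
send_rows([
  [4,[0,0,0],[0,0,0]],
  [4,[0,0,0],[0,0,0]],
  [4,[0,0,0],[0,0,0]],
  [4,[0,0,0],[0,0,0]],
  [4,[0,0,0],[0,0,0]],
])

```text
clock: 8.95
position: [0.5487, -0.0528, 0.1358]
ee_rot: [2.338, 2.098, 0.0]
force: [-0.2, -0.4, 0.1]
width: 0.433
gripper_force: 0.0
```

Call:
send_rows([
  [4,[0,0,-2],[0,0,0]],
  [4,[0,0,-3],[0,0,0]],
  [4,[0,0,-3],[0,0,0]],
  [4,[0,-3.5,-1],[0,0,0]],
  [4,[0,-3.9,0],[0,0,0]],
])

```text
clock: 9.45
position: [0.4761, -0.0444, 0.2273]
ee_rot: [2.337, 2.097, 0.005]
force: [-0.4, -0.2, -0.2]
width: 0.435
gripper_force: 0.0
```

Call:
send_rows([
  [4,[0,0,0],[0,0,0]],
  [4,[0,0,0],[0,0,0]],
  [4,[0,0,0],[0,0,0]],
])

```text
clock: 9.75
position: [0.476, -0.0449, 0.2259]
ee_rot: [2.338, 2.097, 0.001]
force: [0.5, -0.1, -1.0]
width: 0.434
gripper_force: 0.0
```

```bash
python3 - <<'E'
from h import *
T=cam("top");S=cam("scene");W=cam("wrist")
im=arm.get_image("wrist");s=arm.get_image("scene");t=arm.get_image("top")
a=np.hstack([im[60:340,130:490],cv2.resize(s[160:260,230:350],(336,280),interpolation=cv2.INTER_CUBIC)]);cv2.imwrite("pics/w5.png",a[:,:,::-1])
rs=blobs(s,(0,100,60),(8,255,255),(260,170,310,210));print([(b[0],b[1],plane(S,b[0],.152)) for b in rs])
print([(b[0],b[1],plane(W,b[0],.153)) for b in blobs(im,(0,100,60),(8,255,255),(200,60,430,300),60)])
for b in blobs(im,(0,0,140),(180,50,255),(260,60,420,300),150): print("white",b[0],b[1],plane(W,b[0],.157),cv2.boundingRect(b[2]))
hx=np.array([.5487,-.055])+.075*np.array([-np.cos(.108),np.sin(.108)]);print("handle target",hx)
plan([(*hx,.11,-6.2)],[1])
E
```

```text
[(array([283.78, 185.79]), 58, array([ 0.54681081, -0.05403681,  0.152     ]))]
[(array([419.95, 207.52]), 549, array([ 0.54535078, -0.05313575,  0.153     ]))]
white [319.57 110.98] 12849 [0.48365843 0.01864133 0.157     ] (260, 60, 160, 170)
white [339.33 297.91] 162 [ 0.48349734 -0.1136391   0.157     ] (315, 296, 54, 4)
handle target [ 0.47413698 -0.04691574]
now [ 0.4759 -0.0448  0.2255] yaw -6.2 tilt [ 0.e+00  5.e-04 -1.e+00]
->
(np.float64(0.47413697501246493), np.float64(-0.04691573721924944), 0.11, -6.2)
[[-0.24, -0.15, 11.55], [0.0, -0.001, 0.0]]
```

View pics/w5.png

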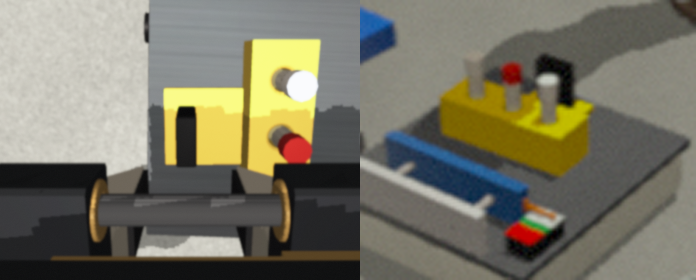

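The red tube is seated level with its white neighbours (cap at (295,148) in the left half). The handle at ~(186,135) lies ahead of the fingers, midway between them.

Call:
send_rows([
  [4,[-0.2,-0.1,3],[0,0,0]],
  [4,[0,0,4],[0,0,0]],
  [4,[0,0,3],[0,0,0]],
  [4,[0,0,1.5],[0,0,0]],
  [4,[0,0,0.9],[0,0,0]],
])

```text
clock: 10.4
position: [0.4735, -0.0465, 0.1]
ee_rot: [-2.337, -2.097, 0.002]
force: [-0.2, 0.6, -0.0]
width: 0.438
gripper_force: 0.0
```

Call:
send_rows([
  [4,[0,0,0],[0,0,0]],
  [4,[0,0,0],[0,0,0]],
])

```text
clock: 10.6
position: [0.4746, -0.0465, 0.1022]
ee_rot: [2.338, 2.098, 0.001]
force: [-0.3, -0.7, -0.0]
width: 0.436
gripper_force: 0.0
```

Call:
send_rows([
  [1,[0,0,0],[0,0,0]],
  [1,[0,0,0],[0,0,0]],
  [1,[0,0,0],[0,0,0]],
  [1,[0,0,0],[0,0,0]],
  [1,[0,0,0],[0,0,0]],
], force=30)

```text
clock: 11.1
position: [0.4739, -0.0467, 0.1021]
ee_rot: [2.338, 2.098, -0.0]
force: [-3.5, -0.5, 6.7]
width: 0.174
gripper_force: 30.0
```

```bash
python3 - <<'E'
from h import *
T=cam("top");t=arm.get_image("top")
o=arm.observe();p=np.array(o["position"]);print(p,o["force"],o["width"],toolyaw(Ro.from_rotvec(o["ee_rot"]).as_matrix()))
for b in blobs(t,(0,0,150),(180,60,255),(305,140,380,195)): print("white",b[0],b[1],plane(T,b[0],.158))
for b in blobs(t,(100,120,40),(120,255,255),(290,120,390,230),50):
    ys,xs=np.nonzero(b[2]);P=np.array([plane(T,(x,ys[xs==x].max()+.5),.0745)[:2] for x in range(318,366,3)]);print(b[0],b[1],np.degrees(np.arctan(-np.polyfit(P[:,1],P[:,0],1)[0])),P.mean(0))
    Q=np.array([plane(T,(x,ys[xs==x].min()-.5),.114)[:2] for x in range(318,366,3)]);print("back",np.degrees(np.arctan(-np.polyfit(Q[:,1],Q[:,0],1)[0])),Q.mean(0))
    print("ends",plane(T,(xs.min(),ys[xs==xs.min()].mean()),.1)[:2],plane(T,(xs.max(),ys[xs==xs.max()].mean()),.1)[:2])
E
```

```text
[ 0.47389761 -0.04672455  0.10210872] [-2.289825    0.44940213  5.70841732] 0.17411889745471051 -6.19013973990313
white [359.3 141.9] 10 [ 0.65036413 -0.1038882   0.158     ]
white [307.06 143.12] 16 [0.64564967 0.04030934 0.158     ]
[340.99 146.02] 450 -7.222158289767402 [ 0.65038481 -0.05671247]
back -9.210606210013966 [ 0.66254092 -0.05447836]
ends [0.66597293 0.02403732] [ 0.65099422 -0.14316903]
```

Call:
send_rows([
  [1,[0.13,0.4,0],[0,0,0.004]],
  [1,[0.13,0.6,0],[0,0,0.004]],
  [1,[0.13,0.6,0],[0,0,0.004]],
  [1,[0.13,0.6,0],[0,0,0.004]],
  [1,[0.13,0.6,0],[0,0,0.004]],
])

```text
clock: 11.65
position: [0.4993, -0.044, 0.102]
ee_rot: [-2.358, -2.072, 0.009]
force: [-16.0, -1.2, 21.9]
width: 0.172
gripper_force: 30.0
```

Call:
send_rows([
  [1,[0.13,0.6,0],[0,0,0.004]],
  [1,[0.13,0.6,0],[0,0,0.004]],
  [1,[0.13,0.6,0],[0,0,0.004]],
  [1,[0.13,0.6,0],[0,0,0.004]],
  [1,[0.13,0.6,0],[0,0,0.004]],
])

```text
clock: 12.15
position: [0.5305, -0.0415, 0.1021]
ee_rot: [-2.379, -2.049, 0.007]
force: [-12.8, -0.3, 16.6]
width: 0.172
gripper_force: 30.0
```

Call:
send_rows([
  [1,[0,0.3,0],[0,0,0]],
  [1,[0,0,0],[0,0,0]],
  [1,[0,0,0],[0,0,0]],
])

```text
clock: 12.45
position: [0.5344, -0.0415, 0.1021]
ee_rot: [-2.379, -2.05, 0.004]
force: [-8.7, 0.0, 12.1]
width: 0.171
gripper_force: 30.0
```

```bash
cat > look.py <<'E'
from h import *
import sys
W=cam("wrist");S=cam("scene");im=arm.get_image("wrist");s=arm.get_image("scene");t=arm.get_image("top")
o=arm.observe();p=np.array(o["position"]);print(p,o["force"],o["width"],o["gripper_force"],toolyaw(Ro.from_rotvec(o["ee_rot"]).as_matrix()))
a=np.deg2rad(-8.5);d=p[:2]-[.579,-.0465];print("tcp in shaker",d@[np.cos(a),np.sin(a)],d@[-np.sin(a),np.cos(a)])
A=np.hstack([im[0:300,200:600],cv2.resize(t[110:220,280:400],(327,300),interpolation=cv2.INTER_CUBIC)]);cv2.imwrite(f"pics/{sys.argv[1]}.png",A[:,:,::-1])
T=cam("top")
for b in blobs(t,(22,120,80),(35,255,255),(285,110,395,235),100):
    ys,xs=np.nonzero(b[2]);Y=np.array([plane(T,(x,ys[xs==x].min()-.5),.115)[:2] for x in range(int(xs.min())+5,int(xs.max())-5,3)]);print("block front yaw",np.degrees(np.arctan(-np.polyfit(Y[:,1],Y[:,0],1)[0])),Y.mean(0))
E
python3 look.py w6
```

```text
[ 0.53435169 -0.04155918  0.10205018] [-8.43876858  0.14674537 12.11816649] 0.17179550254118028 29.990440607070923 -8.491271799768038
tcp in shaker -0.04488818788000883 -0.0017128926860876283Traceback (most recent call last):
  File "look.py", line 9, in <module>
    ys,xs=np.nonzero(b[2]);Y=np.array([plane(T,(x,ys[xs==x].min()-.5),.115)[:2] for x in range(int(xs.min())+5,int(xs.max())-5,3)]);print("block front yaw",np.degrees(np.arctan(-np.polyfit(Y[:,1],Y[:,0],1)[0])),Y.mean(0))
                                                                                                                                                                                             ~^^^^^
IndexError: too many indices for array: array is 1-dimensional, but 2 were indexed
```

View pics/w6.png

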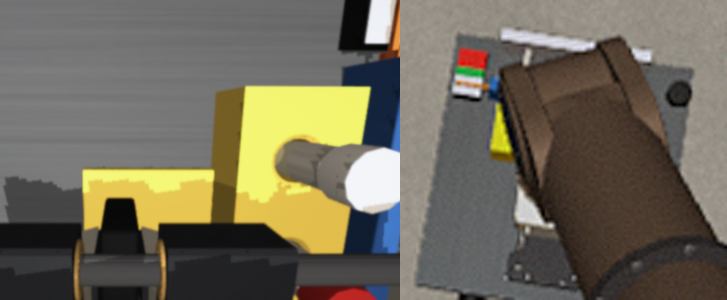

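The picture shows the block moving square toward the fence (left), with the fence's blue face still a little ahead. The arm is pressing the block down with ~12 N, so I'll ease that first.

Call:
send_rows([
  [1,[0,0,-0.05],[0,0,0]],
  [1,[0,0,0],[0,0,0]],
  [1,[0,0,0],[0,0,0]],
])

```text
clock: 12.9
position: [0.5353, -0.0416, 0.1021]
ee_rot: [-2.379, -2.05, 0.002]
force: [-4.4, -0.5, 4.3]
width: 0.172
gripper_force: 30.0
```

Call:
send_rows([
  [1,[0.1,0,-0.02],[0,0,0]],
  [1,[0,0.3,0],[0,0,0]],
  [1,[0,0.3,0],[0,0,0]],
  [1,[0,0.3,0],[0,0,0]],
  [1,[0,0,0],[0,0,0]],
])

```text
clock: 13.4
position: [0.5458, -0.0419, 0.1023]
ee_rot: [2.38, 2.051, 0.001]
force: [0.1, 0.1, -3.6]
width: 0.171
gripper_force: 30.0
```

```bash
sed -i '/^for b in blobs/,$d' look.py; python3 look.py w7
```

```text
[ 0.5450289  -0.04185615  0.10227392] [ 0.66499136 -0.05326567 -3.69396488] 0.16808625010274666 29.986895620822906 -8.487618168123106
tcp in shaker -0.03428436582395591 -0.0004284107368034497
```

Call:
send_rows([
  [1,[0,0,0.02],[0,0,0]],
  [1,[0,0.3,0],[0,0,0]],
  [1,[0,0.3,0],[0,0,0]],
  [1,[0,0,0],[0,0,0]],
  [1,[0,0,0],[0,0,0]],
])

```text
clock: 14.05
position: [0.5509, -0.0427, 0.1021]
ee_rot: [-2.38, -2.051, 0.0]
force: [-1.4, 0.8, -2.1]
width: 0.171
gripper_force: 30.0
```

Call:
send_rows([
  [1,[0,0.3,0],[0,0,0]],
  [1,[0,0.3,0],[0,0,0]],
  [1,[0,0,0],[0,0,0]],
  [1,[0,0,0],[0,0,0]],
])

```text
clock: 14.45
position: [0.5566, -0.0435, 0.1021]
ee_rot: [-2.379, -2.051, 0.001]
force: [-3.9, 2.1, -0.6]
width: 0.175
gripper_force: 30.0
```

```bash
python3 look.py w8
```

```text
[ 0.55664738 -0.04355037  0.10216579] [-5.23839358  1.60994206 -0.67606274] 0.1696773164771048 29.995276629924774 -8.47563808301144
tcp in shaker -0.02254307830591713 -0.00038669969867489014
```

View pics/w8.png

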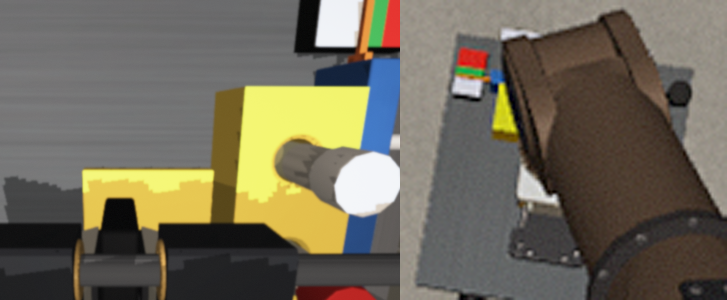

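The pointer has reached the white/green border (~8–9 mm), and the block is flush on the fence. About 6.5 mm remains.

Call:
send_rows([
  [1,[0,0.2,0],[0,0,0]],
  [1,[0,0.2,0],[0,0,0]],
  [1,[0,0.2,0],[0,0,0]],
  [1,[0,0,0],[0,0,0]],
  [1,[0,0,0],[0,0,0]],
])

```text
clock: 15.1
position: [0.5612, -0.0443, 0.1021]
ee_rot: [-2.378, -2.05, 0.004]
force: [-9.9, 2.0, 3.4]
width: 0.172
gripper_force: 30.0
```

```bash
python3 look.py w9; python3 - <<'E'
from h import *
im=cv2.imread("pics/w9.png")[:,:,::-1];im=im.copy()
f=arm.get_image("wrist");g=cv2.cvtColor(f,cv2.COLOR_RGB2HSV)
for r in(25,40):print(r,[(c,*g[r,c].tolist()) for c in range(500,640,4)])
cv2.imwrite("pics/w10.png",np.hstack([cv2.resize(f[0:130,450:640],None,fx=2.5,fy=2.5),cv2.resize(im[:150,400:550],(325,325))])[:,:,::-1])
E
```

```text
[ 0.56120752 -0.04426058  0.10212394] [-10.47836188   2.59313121   4.15953667] 0.17012805863464436 29.987409710884094 -8.465837218870256
tcp in shaker -0.017928055602586326 -0.00041507575634549545
25 [(500, 30, 28, 9), (504, 15, 51, 10), (508, 110, 11, 202), (512, 110, 6, 247), (516, 107, 7, 247), (520, 107, 7, 247), (524, 107, 7, 247), (528, 107, 7, 247), (532, 107, 7, 247), (536, 111, 7, 247), (540, 110, 6, 246), (544, 110, 6, 246), (548, 110, 6, 246), (552, 81, 26, 231), (556, 65, 155, 176), (560, 30, 136, 71), (564, 13, 191, 186), (568, 16, 181, 234), (572, 53, 130, 185), (576, 3, 195, 226), (580, 1, 200, 231), (584, 1, 200, 232), (588, 1, 201, 231), (592, 1, 200, 231), (596, 1, 201, 231), (600, 1, 200, 231), (604, 1, 201, 230), (608, 1, 201, 230), (612, 1, 201, 230), (616, 1, 200, 229), (620, 0, 52, 117), (624, 120, 3, 98), (628, 150, 3, 98), (632, 25, 16, 173), (636, 25, 17, 168)]
40 [(500, 0, 0, 10), (504, 0, 7, 39), (508, 107, 7, 247), (512, 107, 7, 248), (516, 105, 6, 247), (520, 110, 6, 247), (524, 110, 6, 247), (528, 110, 6, 247), (532, 110, 6, 247), (536, 110, 6, 247), (540, 110, 6, 247), (544, 107, 7, 247), (548, 110, 6, 246), (552, 66, 134, 186), (556, 62, 141, 119), (560, 10, 199, 114), (564, 16, 180, 235), (568, 21, 160, 206), (572, 22, 139, 172), (576, 1, 200, 232), (580, 1, 199, 232), (584, 1, 200, 232), (588, 1, 201, 232), (592, 1, 200, 232), (596, 1, 200, 232), (600, 1, 201, 231), (604, 1, 200, 232), (608, 1, 201, 231), (612, 0, 201, 231), (616, 0, 139, 174), (620, 0, 0, 100), (624, 0, 0, 99), (628, 27, 14, 161), (632, 25, 15, 181), (636, 20, 17, 182)]
```

View pics/w10.png

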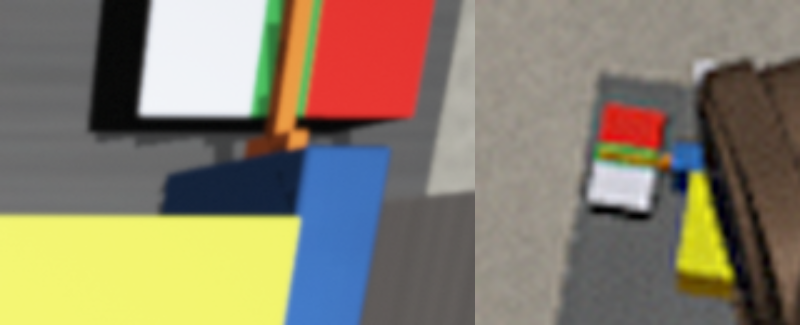

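The pointer now stands in the green, just below its middle (top view, at right). A 1 mm further push will centre it, easing the downward press slightly.

Call:
send_rows([
  [1,[0,0.1,-0.02],[0,0,0]],
  [1,[0,0,0],[0,0,0]],
  [1,[0,0,0],[0,0,0]],
  [1,[0,0,0],[0,0,0]],
  [1,[0,0,0],[0,0,0]],
])

```text
clock: 15.8
position: [0.5622, -0.0444, 0.1021]
ee_rot: [-2.378, -2.05, 0.004]
force: [-9.2, 2.4, 2.5]
width: 0.175
gripper_force: 30.0
```

```bash
python3 look.py w11; python3 - <<'E'
from h import *
t=arm.get_image("top");g=cv2.cvtColor(t,cv2.COLOR_RGB2HSV)
for c in(302,305):print(c,[(r,*g[r,c].tolist()) for r in range(125,147)])
for n,lo,hi in(("org",(9,110,90),(22,255,255)),("grn",(45,90,60),(80,255,255)),("red",(0,120,90),(6,255,255))):
    m=[b for b in blobs(t,lo,hi,(294,120,314,150),3)];print(n,[(b[0],b[1],cv2.boundingRect(b[2])) for b in m])
T=cam("top");a=np.deg2rad(-8.5);x=[np.cos(a),np.sin(a)];f=lambda px,z:(plane(T,px,z)[:2]-[.579,-.0465])@x
for r in range(127,146,3): print(r,f((303,r),.09).round(4),end="; ")
E
```

```text
[ 0.56223406 -0.04442328  0.10213001] [-9.04922654  2.12435683  2.55483307] 0.17074231634002893 29.98559206724167 -8.46495067713492
tcp in shaker -0.01688874341415941 -0.00042425306013029276
302 [(125, 120, 6, 87), (126, 90, 24, 95), (127, 2, 121, 135), (128, 1, 191, 190), (129, 1, 212, 206), (130, 2, 220, 206), (131, 2, 228, 209), (132, 1, 233, 216), (133, 1, 230, 214), (134, 26, 173, 143), (135, 26, 203, 151), (136, 27, 201, 133), (137, 73, 82, 180), (138, 100, 18, 217), (139, 126, 16, 225), (140, 120, 8, 216), (141, 123, 13, 217), (142, 120, 12, 221), (143, 123, 10, 225), (144, 120, 8, 154), (145, 0, 0, 0), (146, 90, 7, 78)]
305 [(125, 45, 11, 95), (126, 95, 29, 97), (127, 2, 46, 110), (128, 1, 179, 185), (129, 2, 234, 215), (130, 2, 225, 206), (131, 2, 216, 211), (132, 2, 220, 209), (133, 1, 224, 219), (134, 17, 163, 152), (135, 31, 163, 136), (136, 19, 225, 136), (137, 62, 124, 140), (138, 81, 34, 197), (139, 126, 16, 227), (140, 126, 12, 215), (141, 123, 13, 219), (142, 120, 11, 222), (143, 126, 11, 227), (144, 120, 9, 177), (145, 170, 23, 68), (146, 84, 41, 31)]
org [(array([305., 134.]), 3, (304, 134, 3, 1)), (array([311.  , 136.33]), 6, (310, 135, 3, 3)), (array([304., 136.]), 3, (303, 136, 3, 1))]
grn [(array([304.5, 137. ]), 4, (303, 137, 4, 1))]
red [(array([306.  , 130.72]), 67, (301, 127, 11, 8))]
127 0.1188; 130 0.1098; 133 0.1008; 136 0.0918; 139 0.0829; 142 0.074; 145 0.065;
```

Call:
send_rows([
  [1,[0,0.1,-0.01],[0,0,0]],
  [1,[0,0,0],[0,0,0]],
  [1,[0,0,0],[0,0,0]],
  [1,[0,0,0],[0,0,0]],
  [1,[0,0,0],[0,0,0]],
])

```text
clock: 16.5
position: [0.563, -0.0445, 0.1021]
ee_rot: [-2.378, -2.05, 0.004]
force: [-10.2, 1.8, 2.7]
width: 0.175
gripper_force: 30.0
```

Call:
send_rows([
  [1,[0,0,0],[0,0,0]],
  [1,[0,0,0],[0,0,0]],
  [1,[0,0,0],[0,0,0]],
  [1,[0,0,0],[0,0,0]],
  [1,[0,0,0],[0,0,0]],
])

```text
clock: 17.0
position: [0.563, -0.0445, 0.1021]
ee_rot: [-2.378, -2.05, 0.004]
force: [-9.4, 2.9, 2.0]
width: 0.177
gripper_force: 30.0
```

Call:
send_rows([
  [1,[0,0,0],[0,0,0]],
  [1,[0,0,0],[0,0,0]],
  [1,[0,0,0],[0,0,0]],
  [1,[0,0,0],[0,0,0]],
  [1,[0,0,0],[0,0,0]],
])

```text
clock: 17.5
position: [0.563, -0.0445, 0.1022]
ee_rot: [-2.378, -2.05, 0.004]
force: [-10.7, 1.7, 1.4]
width: 0.171
gripper_force: 30.0
```

Call:
send_rows([
  [1,[0,0,0],[0,0,0]],
  [1,[0,0,0],[0,0,0]],
  [1,[0,0,0],[0,0,0]],
  [1,[0,0,0],[0,0,0]],
  [1,[0,0,0],[0,0,0]],
])

```text
clock: 18.0
position: [0.563, -0.0445, 0.1022]
ee_rot: [-2.378, -2.05, 0.004]
force: [-10.0, 1.5, 2.0]
width: 0.171
gripper_force: 30.0
```

Call:
send_rows([
  [1,[0,0,0],[0,0,0]],
  [1,[0,0,0],[0,0,0]],
  [1,[0,0,0],[0,0,0]],
  [1,[0,0,0],[0,0,0]],
  [1,[0,0,0],[0,0,0]],
])

```text
clock: 18.5
position: [0.563, -0.0445, 0.1021]
ee_rot: [-2.378, -2.05, 0.004]
force: [-9.9, 2.5, 1.6]
width: 0.174
gripper_force: 30.0
```

```bash
python3 - <<'E'
from h import *
f=arm.get_image("wrist");t=arm.get_image("top");s=arm.get_image("scene")
cv2.imwrite("pics/w12.png",np.hstack([cv2.resize(f[0:300,340:640],(300,300)),cv2.resize(t[115:155,285:325],(300,300),interpolation=cv2.INTER_CUBIC)])[:,:,::-1])
print(arm.observe()["force"])
E
```

```text
[-10.80912377   1.70243557   2.5446115 ]
```

View pics/w12.png

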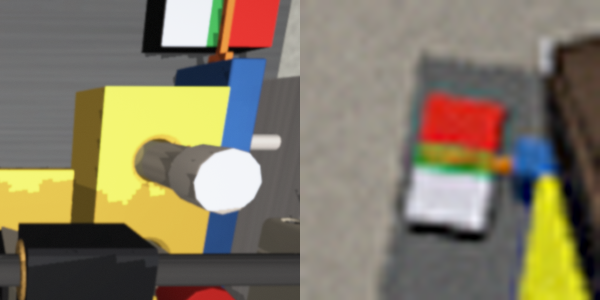

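The pointer stands in the middle of the green band (at right, ~(455,155)), the block is flush with the fence, and the push has been steady for over two seconds.

```bash
python3 -c "
from cell import arm
print(arm.sign_off())"
```

```text
the job is handed in; nothing more can be done
None
```

The job is handed in, with no verdict shown: the red tube is seated in the block's middle hole and released, and the arm is still gripping the block at 30 N and pressing it flush against the fence at about 10 N, with the orange pointer mid-green and the push steady for over two seconds.

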